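Present the next face of a fipple blank to the gauge and hold the stand upright

TASK

Turn the hexagonal olive-wood blank on its hub so that its red-marked face looks squarely at the bent gauge bracket, then flip the frame's kickstand over its top dead centre until it is fully down. Only then bring the leaning frame fully upright with the fingers, so that the marked face comes up to the gauge, and finish while still holding it there with the fingers: it tips back if let go. Leave everything else on the counter undisturbed.

Things in the scene. Friction and masses are not known exactly. Their poses are not given: they have to be found in the camera images.
- base: Dark steel base plate of the voicing stand, 150 x 170 x 12 mm, fixed to the counter. Origin: centre of its underside. +z up, -x is its front (roughly towards the robot), y along the frame's pivot. At its front stands a steel bent gauge bracket: a 24 mm wide strip rising 68 mm before the origin to a height of 173 mm, then bent back towards the frame.
- hinge_mid (a point): Middle of the frame's pivot axis (along base y), 30 mm above the counter. When the frame is upright the lowered kickstand's foot stands on the counter and the blank's front face is 3 mm from gauge_tip.
- frame (a joint): Tilt of the green frame, rad: 0 = upright (a dead stop), 0.36 = leaning back, away from the gauge bracket, on its rest (start). An overhung hook and brass bob make it fall back to 0.36 unless held; it takes 2 to 5 N to raise and hold it at the grip bar. Its axes are the base's turned by this value about +y (its z leans to base +x).
- grip_mid (a point): Middle of the black round grip bar at the frame's +y end: bar along y, 16 mm in diameter, 80 mm long, free above and below; in the frame's axes 115 mm in +y and 110 mm in +z from hinge_mid. From above it can be pinched with the fingers closing along base x; the round bar turns in the grip as the frame tilts.
- stand (a joint): Kickstand angle, rad: 0 = folded up and back (start), 2.86 = fully down. Its weight keeps it at either end: with the frame leaning back top dead centre is 0.57; pushed forward beyond about 0.7 it falls to 2.86 by itself, damped; it takes under 0.1 N m. It swings in the frame's x-z plane, up, forward (-x) and down: with a = 3.35 - value, the leg points along (-sin a, 0, -cos a) in the frame's axes.
- stand_pivot (a point): Kickstand pivot, at the frame's -y end: in the frame's axes 15 mm in -x, 116 mm in -y and 110 mm in +z from hinge_mid.
- stand_foot (a point): Centre of the kickstand's 16 mm rubber foot ball, 150 mm from stand_pivot. The leg is a straight round steel rod 12 mm in diameter.
- blank (a joint): Turn of the hexagonal blank on its brass hub, rad, about the frame's own z axis (positive anticlockwise seen from above). 0 = the red-marked face looks squarely at the gauge bracket (-x of the frame). It starts about one face (0.8 to 1.25) off; stops at -0.35 and 1.45; stays where it is left (friction 0.03 N m).
- blank_mid (a point): Centre (half-way up) of the upright olive-wood hexagonal fipple blank, 36 mm across flats, 60 mm tall, held on the hub; in the frame's axes 155 mm in +z from hinge_mid. One face has a red stripe, with a red dash on the top above it. With joint value q the faces' normals point at q + k*60 deg about the frame's z, counted from frame x.
- gauge_tip (a point): Tip of the gauge bracket's bent arm, 171 mm above the counter, 5 mm thick, 24 mm wide.
- whistle_mid (a point): Bystander: nickel whistle, 150 mm long, 19 mm thick, lying on the counter; its middle.
- plug: Bystander: small loose olive-wood fipple plug standing on the counter, 22 mm in diameter, 35 mm tall; centre of underside.
- dish: Fixed white ceramic dish, 140 mm across, 28 mm high, holding three loose brass collars; centre of underside.
- collar0: Bystander: brass collar 22 mm across, 10 mm high, in the dish.
- collar1: Bystander: second brass collar in the dish.
- collar2: Bystander: third brass collar in the dish.
- jar: Bystander: amber jar, 60 mm across, 70 mm tall.
- crimper: Bystander: fixed brass crimp block, 90 x 70 mm, with its lever up to 160 mm; centre of underside.

How it is judged:
By the outcome, as a careful person would: the job done as asked, in the order asked, and still so for the second after the job is handed in, while the arm keeps its last pose, push and grip.
It also fails if it takes over 59 s, if anything falls off the work surface, if the arm or the gripper's body presses on something with over 40 N, if the wrist force passes 120 N, or if a joint passes its speed limit or range.

ROBOT

A 6-joint arm with a two-finger parallel gripper is mounted at the origin on the work surface. World frame = base frame: x ahead of the robot, y to its left, z up, the work surface at z = 0. Lengths are in m, angles in degrees, forces in N, time in s.
With the tool pointing down it reaches from about 0.35 to 0.875 m from the base axis. Payload 4.2 kg.
Tool frame: the origin (TCP) lies midway between the tips of the shut fingers; the grasp point (between the pads) lies 19 mm behind it; y points along the fingers, x is the direction in which the jaws open and shut, and the axes are right-handed (so a half turn about y gives the same grasp; the last joint's range is limited). The gripper opens to 87 mm and grips with 3 to 60 N. Pads are 19 mm wide; open, the fingers measure 117 mm over their backs; the gripper's body (75 mm by 190 mm) begins 51 mm behind the grasp point.
Start: joints at [-51.876, 22.042, 0.453, 0, -68.411, -14.817], TCP at [0.247, -0.574, 0.223] pointing down, gripper open.
Joint ranges: [-179.83, 179.83], [-69.29, 118.12], [-61.27, 80.66], [-181.25, 117.63], [-171.15, -9.14], [-177.46, 177.46]. Speed limits (degrees/s): [159.86, 159.86, 180, 180, 180, 180].

INTERFACE

Orientations are given as a 3x3 rotation matrix whose columns are the frame's x, y, z axes.
In Python, from station import * gives the robot as it stands.
- The arm moves only by the tool jog_arm, never from a script. Its argument "series" is a list of rows, each a list of 3 entries, a list of its own where there are three numbers: the shift along the tool's x, y, z in m, then the turn, a rotation vector about the tool's x, y, z in degrees, then the finger opening in m, from 0 to 0.087. A call has 1 to 10 rows; each row shifts and turns the commanded pose from where the row before left it, along the tool's axes as they then stand; what a row does not reach is not made up. A row lasts 1/8 s, in which the tool goes at most 62.5 mm and 10.7 degrees, less where a joint would pass 70% of its speed; a pose out of reach is approached as far as the arm can. A call is refused whole if a number of a shift passes 0.0625 or a number of a turn 10.7, either way. A call with a gripper value outside its range is refused whole. The fingers move at their own pace and stop on an object; the grip force is fixed at half the most. Time passes only in rows, so rows that do not move let the fingers close. It gives the time, the measured TCP pose, the force and the opening at its end, in the units of the state.
- sense(): the state, without advancing time (a new reading comes with each control period).
- capture(name): name is "scene" or "top" or "wrist"; returns the picture (400x640x3 uint8, red, green, blue); there is no depth.
- camera_info(name): a dict with "fx", "fy", "cx", "cy" (pixels), "rvec" (rotation vector, rad) and "tvec" (3), from world to camera coordinates, as OpenCV has them. Camera axes: x right, y down, z forward; pixel columns grow to the right and rows downward; lengths in m; the calibration is good to about 2 mm. The wrist camera is an equidistant fisheye: a pixel r from the principal point sees the ray r / f radians off the axis. A picture is of the moment at which its call begins: read the wrist's pose just before it. camera_info takes no time and is no camera call; for the wrist camera it gives the pose at the moment of the call.
- finish_job(): hands the job in, once; it reports no verdict.
The state is a dict: "time_s": time; "joints": joint angles; "joint_velocities": joint speeds; "effort": joint torques, N m; "tcp_pos": TCP position; "ee_rot": TCP orientation; "wrist_force": force on the tool from outside, world axes, zero at the start; "moment": the same for the moment, N m; "gripper_width": opening from 0.0 (shut) to 1.0 (fully open).
Only numpy, scipy, OpenCV 4.12 (cv2) and the standard library are available. Lean on these libraries where they do the work, as an engineer would, in place of code of your own. Each camera call takes 0.05 s, during which the arm holds its last target. There are 200 camera calls.

## Working session

There is one attempt and no reset: what is moved stays moved. The work goes in short steps, Python scripts to look and compute and a tool call to move; the robot and the scene stay as the last step left them, time stands still between calls to the robot, and variables do not carry over. Pictures are saved under pics/ and viewed, about 8 in all and at most 12, crops included, and the job is handed in when it is done.

Besides the shell and the picture viewer there is one more tool, called after "Emit:" as name([rows], argument=value, ...), one row to a line, values as JSON. jog_arm: Moves the arm, as the interface text tells. Its arguments: {"type":"object","properties":{"series":{"type":"array","items":{"type":"array"}}},"required":["series"]}

```bash
mkdir -p pics
python3 - <<'E'
from station import *
import cv2
for n in("scene","top"):
    cv2.imwrite(f"pics/{n}0.png",capture(n)[:,:,::-1]); print(n,camera_info(n))
s=sense();print(s)
E
```

```text
scene {'fx': 366.2655146372454, 'fy': 366.2655146372454, 'cx': 320.5952449632861, 'cy': 205.28009061215684, 'rvec': array([ 1.2328078 ,  2.36619823, -0.89751597]), 'tvec': array([ 0.28645697, -0.25430045,  1.67043045])}
top {'fx': 405.8994997518585, 'fy': 405.8994997518585, 'cx': 321.0293461565644, 'cy': 198.3736139134877, 'rvec': array([ 2.11012053, -2.17058881,  0.18293814]), 'tvec': array([0.03374816, 0.59051697, 1.20262592])}
{'time_s': 0.1, 'joints': array([-5.18734854e+01,  2.20868632e+01,  3.86754290e-01, -2.40549120e-02,
       -6.84111620e+01, -1.48178666e+01]), 'joint_velocities': array([ 0.01258136, -0.21270611,  0.24026287,  0.17738316, -0.12820236,
       -0.0055953 ]), 'effort': array([ 2.08875772e-04, -3.91690958e+01,  1.87935287e+01,  4.23190579e+00,
        1.34664119e-02, -7.10374206e-05]), 'tcp_pos': array([ 0.24711003, -0.57348447,  0.22156108]), 'ee_rot': array([[-3.95541020e-01, -8.91902128e-04, -9.18447879e-01],
       [ 9.18446183e-01,  1.76870644e-03, -3.95542008e-01],
       [ 1.97724944e-03, -9.99998038e-01,  1.19568155e-04]]), 'wrist_force': array([1.12314551, 0.62135615, 0.45260193]), 'moment': array([-0.06050686, -0.01386097, -0.01156876]), 'gripper_width': 0.9976704465668031}
```

View pics/scene0.png

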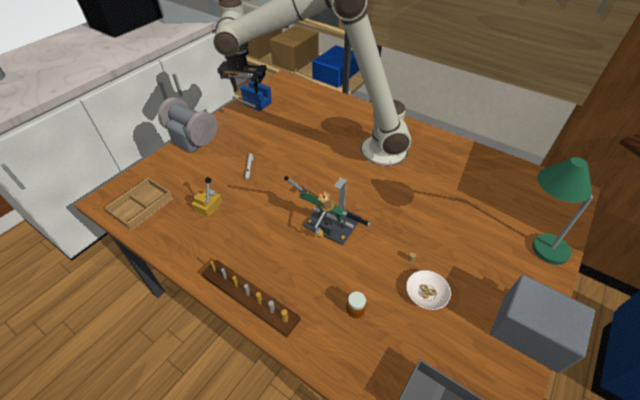

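View pics/top0.png

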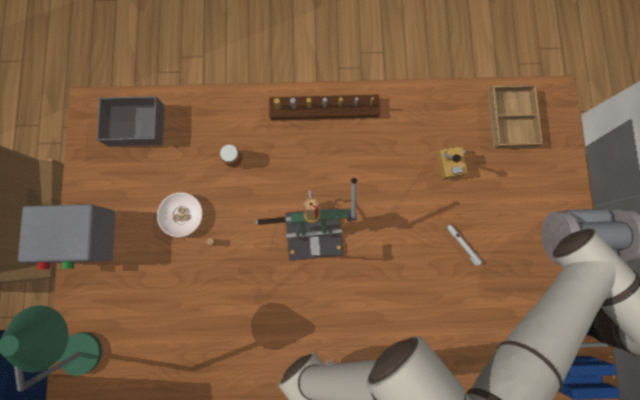

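The top view shows the stand at about (315,235) px, with the grip bar on the left (272,220) and the kickstand on the right, its foot at (354,181). I'll enlarge this area.

Run:
```python
import cv2
im=cv2.imread("pics/top0.png")[170:270,245:375]
cv2.imwrite("pics/top0c.png",cv2.resize(im,None,fx=6,fy=6,interpolation=cv2.INTER_CUBIC))
```

```text
(no output)
```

View pics/top0c.png

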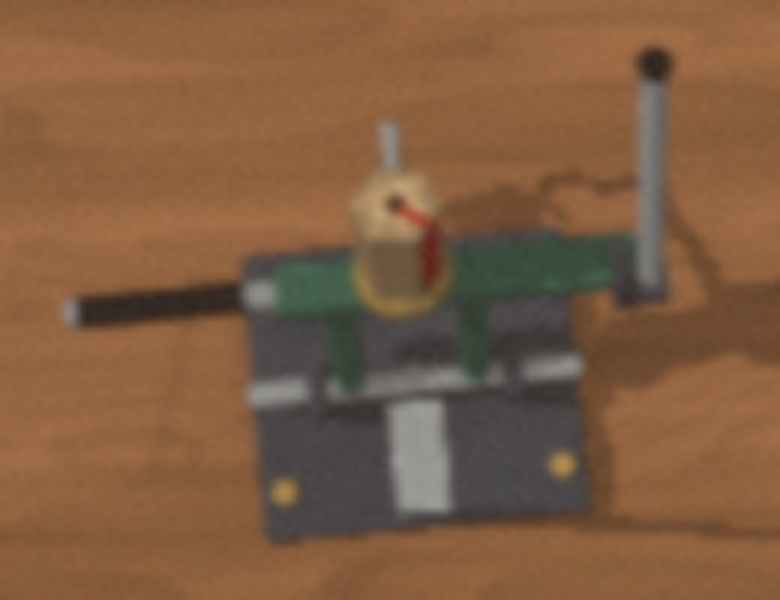

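```bash
cat > h.py <<'E'
import numpy as np,cv2
from scipy.spatial.transform import Rotation as R
from scipy.optimize import least_squares
from station import *
def F2B(p,t,hx): return R.from_euler('y',t).apply(p)+[hx,0,.03]
def B2W(p,b): return R.from_euler('z',b[2]).apply(p)+[b[0],b[1],0]
def proj(P,ci):
    K=np.array([[ci["fx"],0,ci["cx"]],[0,ci["fy"],ci["cy"]],[0,0,1]])
    return cv2.projectPoints(np.atleast_2d(P).astype(float),ci["rvec"],ci["tvec"],K,None)[0][:,0]
def foot(v,r=.15):
    a=3.35-v; return np.array([-.015-r*np.sin(a),-.116,.11-r*np.cos(a)])
E
python3 - <<'E'
from h import *
ci=camera_info("top")
c=lambda u,v:((u+.5)/6-.5+245,(v+.5)/6-.5+170)
t=.36
pts=[('B',(-.075,.085,.012),c(268,540)),('B',(-.075,-.085,.012),c(590,508)),('B',(.075,.085,.012),c(246,258)),('B',(.075,-.085,.012),c(570,236)),
('F',(0,.155,.11),c(68,312)),('F',foot(0),c(654,64)),('F',(0,0,.185),c(395,204)),('F',(-.015,-.116,.11),c(651,285)),('F',(0,.085,0),c(250,390)),('F',(0,-.085,0),c(582,367))]
def pred(x):
    P=[B2W(np.array(p),x) if k=='B' else B2W(F2B(np.array(p),t,x[3]),x) for k,p,_ in pts]
    return proj(P,ci)
obs=np.array([p[2] for p in pts])
r=least_squares(lambda x:(pred(x)-obs).ravel(),[.5,0,0,0],loss='soft_l1')
print(r.x);print((pred(r.x)-obs).round(2))
b=r.x
# blank angle: dash end
e=np.array(c(432,228))
for q in np.arange(.8,1.3,.1):
    n=q+np.pi
    p=np.array([.018*np.cos(n),.018*np.sin(n),.185]); print(q,(proj(B2W(F2B(p,t,b[3]),b),ci)-e).round(2))
for n,p in dict(grip=(0,.115,.11),foot=foot(0),piv=(-.015,-.116,.11),blank=(0,0,.155),top=(0,0,.185)).items():print(n,B2W(F2B(np.array(p),t,b[3]),b).round(4),B2W(F2B(np.array(p),0,b[3]),b).round(4))
E
```

```text
[0.48642974 0.04243796 0.06399672 0.00120809]
[[-0.65  0.65]
 [ 0.37  0.85]
 [-0.78 -0.29]
 [-1.11 -1.52]
 [ 1.77 -0.29]
 [ 0.47  0.05]
 [ 0.35 -0.09]
 [ 0.14  0.17]
 [-0.05  0.65]
 [-0.45 -0.6 ]]
0.8 [[-0.65 -0.45]]
0.9 [[-0.25 -0.93]]
1.0 [[ 0.1  -1.44]]
1.1 [[ 0.38 -1.98]]
1.2 [[ 0.6  -2.54]]
grip [0.519  0.1598 0.1329] [0.4803 0.1573 0.14  ]
foot [ 0.6003 -0.0665  0.2646] [ 0.5111 -0.0722  0.2868]
piv [ 0.5197 -0.0717  0.1382] [ 0.4801 -0.0742  0.14  ]
blank [0.5421 0.046  0.1751] [0.4876 0.0425 0.185 ]
top [0.5527 0.0467 0.2031] [0.4876 0.0425 0.215 ]
```

```bash
cat >> h.py <<'E'
b=[0.4864,0.0424,0.0640,0.0012]
def frameR(t): return (R.from_euler('z',b[2])*R.from_euler('y',t)).as_matrix()
def W(p,t): return B2W(F2B(np.array(p,float),t,b[3]),b)
def toolR(fR,ang):  # jaw at ang (deg) in the frame, tool y = -frame z
    x=np.array([np.cos(np.radians(ang)),np.sin(np.radians(ang)),0]); y=np.array([0,0,-1.])
    return fR@np.c_[x,y,np.cross(x,y)]
def delta(p,Rt,s=None):
    s=s or sense(); R0=s['ee_rot']
    rv=R.from_matrix(R0.T@Rt).as_rotvec(degrees=True)
    print("now",s['tcp_pos'].round(4),"t",round(s['time_s'],2),"F",s['wrist_force'].round(1),"w",round(s['gripper_width']*.087,4))
    print("shift(tool) before turn",(R0.T@(p-s['tcp_pos'])).round(4),"after turn",(Rt.T@(p-s['tcp_pos'])).round(4),"turn",rv.round(2),np.linalg.norm(rv).round(1))
E
python3 - <<'E'
from h import *
Rt=toolR(frameR(.36),109); p=W((0,0,.33),.36); print(p); delta(p,Rt)
ci=camera_info("wrist"); M=cv2.Rodrigues(ci['rvec'])[0]; s=sense(); C=-M.T@ci['tvec']
print("cam in tool",s['ee_rot'].T@(C-s['tcp_pos']),"cam z in tool",s['ee_rot'].T@M[2],ci['fx'],ci['cx'],ci['cy'])
E
```

```text
[0.60361004 0.0499117  0.33884595]
now [ 0.2471 -0.5735  0.2216] t 0.1 F [1.1 0.6 0.5] w 0.0868
shift(tool) before turn [ 0.4318 -0.1165 -0.574 ] after turn [ 0.4596 -0.2491 -0.5062] turn [19.46  0.64 -6.71] 20.6
cam in tool [ 0.00072211 -0.16227572  0.07245661] cam z in tool [ 1.83491751e-05  9.65062821e-01 -2.62018609e-01] 309.70691628693146 311.504083965331 194.44170781744612
```

Emit:
jog_arm([
  [[0,-0.06,0],[0,0,0],0.087],
  [[0,-0.0565,0],[0,0,0],0.087],
  [[0.036,0,-0.048],[0,0,0],0.087],
  [[0.036,0,-0.048],[0,0,0],0.087],
  [[0.036,0,-0.048],[0,0,0],0.087],
  [[0.036,0,-0.048],[0,0,0],0.087],
  [[0.036,0,-0.048],[0,0,0],0.087],
  [[0.036,0,-0.048],[0,0,0],0.087],
  [[0.036,0,-0.048],[0,0,0],0.087],
  [[0.036,0,-0.048],[0,0,0],0.087],
])

```text
time_s: 1.35
tcp_pos: [0.4864, -0.1556, 0.3389]
ee_rot: [[-0.396, -0.0, -0.918], [0.918, 0.0, -0.396], [0.0, -1.0, 0.0]]
wrist_force: [1.3, -0.8, -0.3]
gripper_width: 0.999
```

Emit:
jog_arm([
  [[0.036,0,-0.048],[0,0,0],0.087],
  [[0.036,0,-0.048],[0,0,0],0.087],
  [[0.036,0,-0.048],[0,0,0],0.087],
  [[0.036,0,-0.048],[0,0,0],0.087],
  [[0,0,0],[9.7,0.3,-3.4],0.087],
  [[0,0,0],[9.7,0.3,-3.4],0.087],
  [[0,0,0],[0,0,0],0.087],
])

```text
time_s: 2.22
tcp_pos: [0.6072, 0.0516, 0.3325]
ee_rot: [[-0.364, -0.36, -0.859], [0.924, -0.024, -0.381], [0.117, -0.933, 0.341]]
wrist_force: [-0.8, 0.3, -0.5]
gripper_width: 0.997
```

Run:
```python
from h import *
import pickle
Rt=toolR(frameR(.36),109); p=W((0,0,.33),.36); delta(p,Rt)
ci=camera_info("wrist"); s=sense(); im=capture("wrist"); pickle.dump((ci,s,im),open("w1.pkl","wb"))
cv2.imwrite("pics/w1.png",im[:,:,::-1])
```

```text
now [0.6072 0.0516 0.3325] t 2.23 F [-0.8  0.3 -0.5] w 0.0867
shift(tool) before turn [ 0.0005 -0.0046  0.0059] after turn [ 0.0005 -0.0047  0.0058] turn [-0.5  -0.    0.14] 0.5
```

View pics/w1.png

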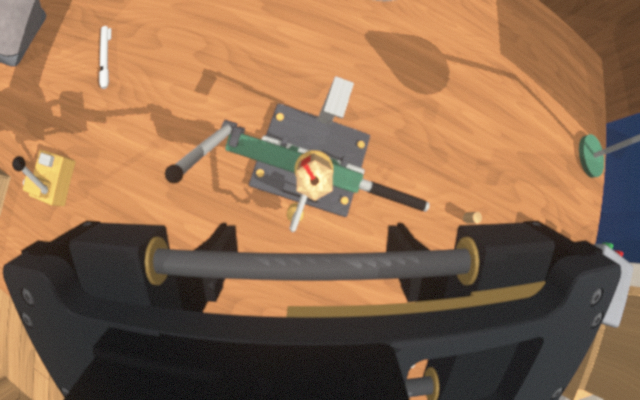

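Run:
```python
import cv2
im=cv2.imread("pics/w1.png")[95:235,225:385]
cv2.imwrite("pics/w1c.png",cv2.resize(im,None,fx=4.25,fy=4.25,interpolation=cv2.INTER_CUBIC))
```

```text
(no output)
```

View pics/w1c.png

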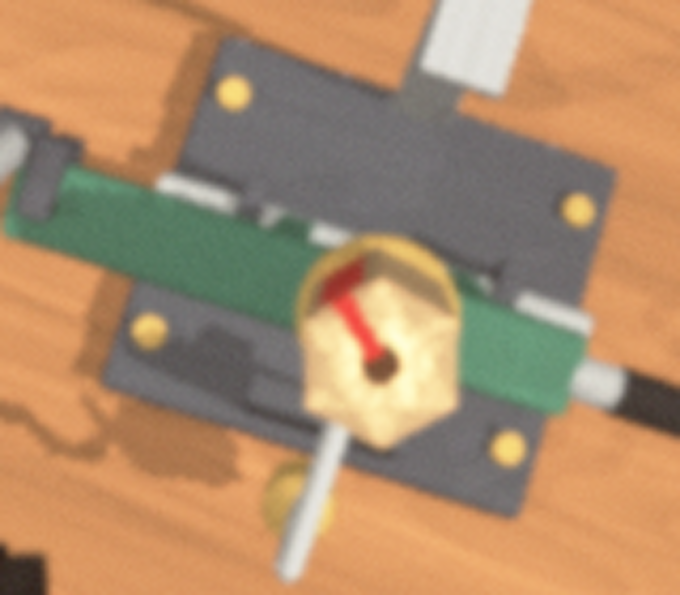

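```bash
cat >> h.py <<'E'
def projw(P,ci):
    X=cv2.Rodrigues(np.array(ci['rvec']))[0]@np.atleast_2d(P).T; X=X.T+ci['tvec']
    rho=np.hypot(X[:,0],X[:,1]); th=np.arctan2(rho,X[:,2])
    return np.c_[ci['cx']+ci['fx']*th*X[:,0]/rho, ci['cy']+ci['fy']*th*X[:,1]/rho]
E
python3 - <<'E'
from h import *
import pickle
ci,s,im=pickle.load(open("w1.pkl","rb"))
f=4.25
c=lambda u,v:((u+.5)/f-.5+225,(v+.5)/f-.5+95)
B=[((-.075,-.085,.012),c(225,38)),((-.075,.085,.012),c(617,175)),((.075,-.085,.012),c(105,383)),((.075,.085,.012),c(518,518))]
hexo=[c(*v) for v in[(380,279),(461,325),(458,406),(382,449),(303,407),(305,325)]]
dash=c(339,291)
oth=[((0,.085,0),c(590,323)),((0,-.085,0),c(163,183)),((0,0,.185),c(380,366)),(foot(0),(174,173)),((0,.155,.11),(427,206))]
def pred(x):
    q=x[4]; P=[B2W(np.array(p),x) for p,_ in B]
    # vertices at q+180+30+k*60 ; dash dir q+180
    F=lambda p:B2W(F2B(np.array(p),.36,x[3]),x)
    rv=.018/np.cos(np.pi/6)
    for k in range(6):
        a=q+np.pi+np.pi/6-k*np.pi/3
        P.append(F((rv*np.cos(a),rv*np.sin(a),.185)))
    P.append(F((.018*np.cos(q+np.pi),.018*np.sin(q+np.pi),.185)))
    P+= [F(p) for p,_ in oth]
    return projw(np.array(P),ci)
best=None
for sh in range(6):
    obs=np.array([o for _,o in B]+[hexo[(k+sh)%6] for k in range(6)]+[dash]+[o for _,o in oth])
    r=least_squares(lambda x:(pred(x)-obs).ravel(),[.4864,.0424,.064,.0012,.9],loss='soft_l1')
    if best is None or r.cost<best[0].cost: best=(r,obs,sh)
r,obs,sh=best
print(sh,r.x.round(4),r.cost);print((pred(r.x)-obs).round(1).tolist())
x=r.x
for n,p in dict(grip=(0,.115,.11),foot=foot(0),top=(0,0,.185)).items():print(n,B2W(F2B(np.array(p),.36,x[3]),x).round(4),W(p,.36).round(4))
E
```

```text
5 [ 4.865e-01  4.550e-02  6.580e-02 -6.000e-04  8.575e-01] 12.755787602832944
[[0.0, -1.3], [1.3, -1.1], [-1.8, 0.6], [0.3, 1.4], [-0.0, -0.9], [0.4, -0.5], [-0.6, -1.0], [-0.1, 0.2], [-0.0, 0.1], [0.7, 0.1], [1.0, 1.9], [-0.8, 2.5], [-0.7, 1.5], [0.4, -0.4], [-0.0, -0.1], [-3.8, -0.1]]
grip [0.5171 0.1628 0.1329] [0.5189 0.1597 0.1329]
foot [ 0.5988 -0.0633  0.2646] [ 0.6003 -0.0665  0.2646]
top [0.551  0.0498 0.2031] [0.5526 0.0466 0.2031]
```

```bash
sed -i 's/^b=.*/b=[.4865,.0445,.065,0.0]/' h.py
python3 - <<'E'
from h import *
Rt=toolR(frameR(.36),109.2); p=W((0,0,.147),.36); print(p); delta(p,Rt)
E
```

```text
[0.53817496 0.04786361 0.16757683]
now [0.6064 0.051  0.3352] t 2.27 F [-0.7  0.1 -0.1] w 0.087
shift(tool) before turn [0.0027 0.181  0.0034] after turn [0.0028 0.1809 0.0041] turn [-0.22 -0.26  0.04] 0.3
```

Emit:
jog_arm([
  [[0.003,0.04,0.003],[0,0,0],0.087],
  [[0,0.04,0],[0,0,0],0.087],
  [[0,0.03,0],[0,0,0],0.087],
  [[0,0.02,0],[0,0,0],0.087],
  [[0,0,0],[0,0,0],0.087],
  [[0,0,0],[0,0,0],0.087],
])

```text
time_s: 3.02
tcp_pos: [0.5566, 0.0492, 0.2208]
ee_rot: [[-0.366, -0.346, -0.864], [0.924, -0.022, -0.382], [0.113, -0.938, 0.328]]
wrist_force: [-0.5, -0.2, -0.1]
gripper_width: 1.001
```

Run:
```python
from h import *
Rt=toolR(frameR(.36),109.2); p=W((0,0,.147),.36); delta(p,Rt)
im=capture("wrist"); cv2.imwrite("pics/w2.png",im[60:330,170:470][:,:,::-1].repeat(2,0).repeat(2,1))
```

```text
now [0.5566 0.0492 0.2208] t 3.02 F [-0.5 -0.2 -0.1] w 0.0871
shift(tool) before turn [-0.0005  0.0564 -0.001 ] after turn [-0.0006  0.0563 -0.0013] turn [ 0.31 -0.2  -0.09] 0.4
```

View pics/w2.png

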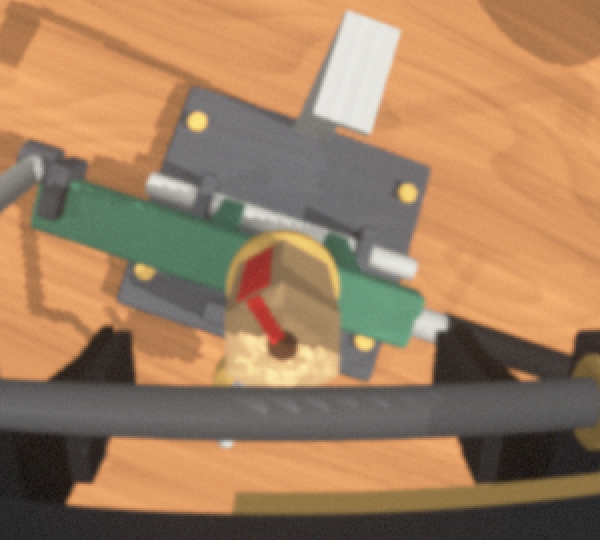

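The blank's centre dot (283,346) lies midway between the fingers (133 and 437), so I'll descend and grip it.

Emit:
jog_arm([
  [[0,0.028,0],[0,0,0],0.087],
  [[0,0.028,-0.001],[0,0,0],0.087],
  [[0,0,0],[0,0,0],0.087],
  [[0,0,0],[0,0,0],0.03],
  [[0,0,0],[0,0,0],0.03],
  [[0,0,0],[0,0,0],0.03],
  [[0,0,0],[0,0,0],0.03],
  [[0,0,0],[0,0,0],0.03],
])

```text
time_s: 4.08
tcp_pos: [0.5374, 0.0485, 0.166]
ee_rot: [[-0.365, -0.35, -0.863], [0.924, -0.023, -0.382], [0.114, -0.936, 0.332]]
wrist_force: [0.7, 0.0, -0.3]
gripper_width: 0.518
```

Run:
```python
from h import *
delta(W((0,0,.147),.36),toolR(frameR(.36),109.2)); print(sense()['moment'])
```

```text
now [0.5374 0.0485 0.166 ] t 4.08 F [ 0.7  0.  -0.3] w 0.0451
shift(tool) before turn [-0.0007 -0.0017  0.0001] after turn [-0.0007 -0.0017  0.0001] turn [ 0.08 -0.22 -0.01] 0.2
[ 0.08859116 -0.77951491  0.03470062]
```

Emit:
jog_arm([
  [[0,0,0],[0,0,0],0.03],
  [[0,0,0],[0,0,0],0.03],
  [[0,0,0],[0,0,0],0.03],
  [[0,0,0],[0,0,0],0.03],
])

```text
time_s: 4.58
tcp_pos: [0.5376, 0.048, 0.1659]
ee_rot: [[-0.365, -0.35, -0.863], [0.924, -0.023, -0.382], [0.114, -0.936, 0.332]]
wrist_force: [1.6, -3.3, -1.1]
gripper_width: 0.409
```

Run:
```python
from h import *
delta(W((0,0,.147),.36),toolR(frameR(.36),60)); print(sense()['moment'])
```

```text
now [0.5376 0.048  0.1659] t 4.58 F [ 1.6 -3.3 -1.1] w 0.0356
shift(tool) before turn [-0.0002 -0.0018  0.0001] after turn [-0.0002 -0.0018 -0.0001] turn [ 9.000e-02  4.897e+01 -2.000e-02] 49.0
[-0.87210861 -1.20025793  0.33142158]
```

Emit:
jog_arm([
  [[0,0,0],[0,9.8,0],0.03],
  [[0,0,0],[0,9.8,0],0.03],
  [[0,0,0],[0,9.8,0],0.03],
  [[0,0,0],[0,9.8,0],0.03],
  [[0,0,0],[0,9.8,0],0.03],
  [[0,0,0],[0,0,0],0.03],
  [[0,0,0],[0,0,0],0.03],
])

```text
time_s: 5.45
tcp_pos: [0.5376, 0.0485, 0.1659]
ee_rot: [[0.409, -0.35, -0.843], [0.896, -0.023, 0.444], [-0.175, -0.937, 0.304]]
wrist_force: [1.6, -2.1, -1.1]
gripper_width: 0.408
```

Run:
```python
from h import *
delta(W((0,0,.147),.36),toolR(frameR(.36),60)); print(sense()['moment'],sense()['joints'])
```

```text
now [0.5376 0.0485 0.1659] t 5.45 F [ 1.6 -2.1 -1.1] w 0.0355
shift(tool) before turn [-0.0006 -0.0018 -0.0002] after turn [-0.0006 -0.0018 -0.0002] turn [0.08 0.12 0.06] 0.2
[-0.68826275 -1.44595796  0.31072579] [  19.1414063    27.47505738   -0.15195031   -5.4046596   -82.25197174
 -133.63228407]
```

Emit:
jog_arm([
  [[0,0,0],[0,0,0],0.08],
  [[0,0,0],[0,0,0],0.08],
  [[0,0,0],[0,0,0],0.08],
  [[0,0,0],[0,0,0],0.08],
  [[0,-0.02,0],[0,0,0],0.08],
  [[0,-0.05,0],[0,0,0],0.08],
  [[0,-0.05,0],[0,0,0],0.08],
  [[0,-0.05,0],[0,0,0],0.08],
  [[0,0,0],[0,0,0],0.08],
  [[0,0,0],[0,0,0],0.08],
])

```text
time_s: 6.7
tcp_pos: [0.5965, 0.0525, 0.3242]
ee_rot: [[0.411, -0.352, -0.841], [0.895, -0.022, 0.446], [-0.176, -0.936, 0.306]]
wrist_force: [0.9, 0.2, -0.7]
gripper_width: 0.921
```

Run:
```python
from h import *
import pickle
ci=camera_info("wrist"); s=sense(); im=capture("wrist"); pickle.dump((ci,s,im),open("w3.pkl","wb"))
c=projw(W((0,0,.185),.36),ci)[0].astype(int); print(c)
x0,y0=max(c[0]-75,0),max(c[1]-60,0); print(x0,y0)
cv2.imwrite("pics/w3.png",cv2.resize(im[y0:y0+120,x0:x0+150,::-1],None,fx=5,fy=5,interpolation=cv2.INTER_CUBIC))
print(s['tcp_pos'])
```

```text
[311 188]
236 128
[0.5964958  0.05247287 0.32420205]
```

View pics/w3.png

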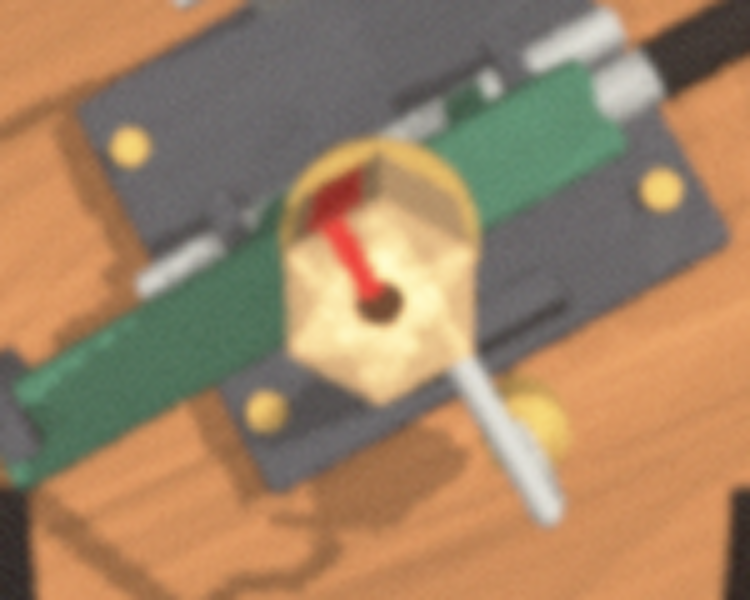

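Run:
```python
from h import *
import pickle
ci,s,im=pickle.load(open("w3.pkl","rb"))
c=lambda u,v:((u+.5)/5-.5+236,(v+.5)/5-.5+128)
obs=np.array([c(*v) for v in[(380,196),(475,246),(474,350),(380,403),(287,352),(286,254),(327,222)]])
def pred(x):
    q=x[0];rv=.018/np.cos(np.pi/6)
    P=[(rv*np.cos(q+np.pi-np.pi/6-k*np.pi/3),rv*np.sin(q+np.pi-np.pi/6-k*np.pi/3),.185) for k in range(6)]+[(-.018*np.cos(q),-.018*np.sin(q),.185)]
    return projw(np.array([W(p,.36)+[x[1],x[2],0] for p in P]),ci)
for sh in (0,1,5):
    o=np.vstack([np.roll(obs[:6],sh,0),obs[6:]])
    r=least_squares(lambda x:(pred(x)-o).ravel(),[0,0,0]); print(r.x.round(4),r.cost.round(2),(pred(r.x)-o).round(1).tolist())
# base yaw check from beam back edge / corners
C=np.array([c(*v) for v in[(78,107),(727,238),(272,490)]])
g=lambda x:projw(np.array([B2W(np.array(p),x) for p in[(-.075,-.085,.012),(.075,.085,.012),(.075,-.085,.012)]]),ci)
r=least_squares(lambda x:(g(x)-C).ravel(),b[:3]);print(r.x,(g(r.x)-C).round(1))
for v in (0,):
  print("leg pts",[W(foot(v,r),.36).round(4) for r in(.08,.1,.12,.15)],"at .9",[W(foot(.95,r),.36).round(4) for r in(.08,.1,.12)])
Rt=toolR(frameR(0),90); delta(W(foot(0),.36)+[.06,0,.1],Rt)
```

```text
[ 0.018  -0.0009  0.0008] 1.22 [[-0.5, -0.1], [-0.6, 0.2], [-0.3, 0.2], [0.3, 0.0], [0.4, 0.4], [-0.2, -0.8], [0.8, 0.2]]
[ 0.9748 -0.0022  0.0027] 127.28 [[2.1, -4.5], [2.8, -2.2], [1.6, -0.2], [-0.1, -0.3], [-0.4, -2.1], [0.6, -3.3], [-6.7, 12.4]]
[-0.9368 -0.0018 -0.0015] 155.32 [[-4.2, -1.3], [-1.9, -1.4], [-0.2, 0.0], [-1.0, 2.1], [-3.5, 1.2], [-5.0, 0.2], [15.5, -0.8]]
[0.48480581 0.04532696 0.06651866] [[-1.7 -0.9]
 [ 1.8 -0.1]
 [-0.4  0.9]]
leg pts [array([ 0.5617, -0.0669,  0.2057]), array([ 0.5724, -0.0662,  0.2225]), array([ 0.5832, -0.0655,  0.2394]), array([ 0.5993, -0.0644,  0.2646])] at .9 [array([ 0.489 , -0.0716,  0.2125]), array([ 0.4815, -0.0721,  0.231 ]), array([ 0.4741, -0.0726,  0.2496])]
now [0.5962 0.0524 0.3237] t 6.75 F [ 0.3  0.3 -0.5] w 0.0797
shift(tool) before turn [-0.0858 -0.0579 -0.0926] after turn [-0.1207 -0.0409 -0.0553] turn [-20.25 -29.69  -5.41] 36.3
```

Fitted blank angle is +0.018 rad, which is square within measurement error. Next is the kickstand: with the fingers shut, go behind its foot.

Emit:
jog_arm([
  [[0,-0.04,0],[0,0,0],0],
  [[0,0,0],[-5.1,-7.4,-1.35],0],
  [[0,0,0],[-5.1,-7.4,-1.35],0],
  [[0,0,0],[-5.1,-7.4,-1.35],0],
  [[0,0,0],[-5.1,-7.4,-1.35],0],
  [[0,0,0],[0,0,0],0],
  [[0,0,0],[0,0,0],0],
])

```text
time_s: 7.62
tcp_pos: [0.6107, 0.0533, 0.3617]
ee_rot: [[-0.062, 0.003, -0.998], [0.998, -0.001, -0.062], [-0.002, -1.0, -0.003]]
wrist_force: [0.6, -0.1, 0.3]
gripper_width: 0.204
```

Run:
```python
from h import *
Rt=toolR(frameR(0),90); p=B2W(R.from_euler('z',-b[2]).apply(W(foot(0),.36)-[b[0],b[1],0])+[.05,0,-.018],b); print(p);delta(p,Rt)
```

```text
[ 0.6491617  -0.06115756  0.24664667]
now [0.6107 0.0533 0.3617] t 7.62 F [ 0.6 -0.1  0.3] w 0.0178
shift(tool) before turn [-0.1164  0.1153 -0.0309] after turn [-0.1167  0.1151 -0.0309] turn [ 0.16 -0.16 -0.09] 0.2
```

Emit:
jog_arm([
  [[-0.04,0,-0.02],[0,0,0],0],
  [[-0.04,0,-0.015],[0,0,0],0],
  [[-0.036,0,0],[0,0,0],0],
  [[0,0,0],[0,0,0],0],
  [[0,0.04,0],[0,0,0],0],
  [[0,0.04,0],[0,0,0],0],
  [[0,0.035,0],[0,0,0],0],
  [[0,0,0],[0,0,0],0],
  [[0,0,0],[0,0,0],0],
])

```text
time_s: 8.75
tcp_pos: [0.655, -0.06, 0.2493]
ee_rot: [[-0.064, 0.007, -0.998], [0.998, -0.001, -0.064], [-0.002, -1.0, -0.007]]
wrist_force: [-0.1, 1.2, 0.5]
gripper_width: 0.005
```

Run:
```python
from h import *
Rt=toolR(frameR(0),90); p=B2W(R.from_euler('z',-b[2]).apply(W(foot(0),.36)-[b[0],b[1],0])+[.05,0,-.018],b); print(p);delta(p,Rt)
```

```text
[ 0.6491617  -0.06115756  0.24664667]
now [ 0.655  -0.06    0.2493] t 8.75 F [-0.1  1.2  0.5] w 0.0004
shift(tool) before turn [-0.0008  0.0026  0.0059] after turn [-0.0008  0.0026  0.0059] turn [ 0.42 -0.04 -0.11] 0.4
```

Emit:
jog_arm([
  [[0,0,0.02],[0,0,0],0],
  [[0,0,0.015],[0,0,0],0],
  [[0,0,0.015],[0,0,0],0],
  [[0,0,0.015],[0,0,0],0],
  [[0,0,0.015],[0,0,0],0],
  [[0,0,0.015],[0,0,0],0],
  [[0,0,0.015],[0,0,0],0],
  [[0,0,0.015],[0,0,0],0],
  [[0,0,0.015],[0,0,0],0],
  [[0,0,0.01],[0,0,0],0],
])

```text
time_s: 10.0
tcp_pos: [0.5032, -0.07, 0.2471]
ee_rot: [[-0.064, 0.005, -0.998], [0.998, -0.001, -0.064], [-0.001, -1.0, -0.005]]
wrist_force: [-0.2, 0.4, -0.6]
gripper_width: 0.007
```

Emit:
jog_arm([
  [[0,0,0.005],[0,0,0],0],
  [[0,0,0],[0,0,0],0],
  [[0,0,0],[0,0,0],0],
  [[0,0,0],[0,0,0],0],
  [[0,-0.05,0],[0,0,0],0.05],
  [[0,-0.05,0],[0,0,0],0.05],
  [[0,-0.04,0],[0,0,0],0.05],
  [[0,0,0],[0,0,0],0.05],
  [[0,0,0],[0,0,0],0.05],
])

```text
time_s: 11.12
tcp_pos: [0.4982, -0.07, 0.386]
ee_rot: [[-0.064, 0.004, -0.998], [0.998, -0.0, -0.064], [-0.001, -1.0, -0.004]]
wrist_force: [-1.6, -0.1, 0.0]
gripper_width: 0.486
```

Run:
```python
from h import *
ci=camera_info("wrist"); im=capture("wrist"); cv2.imwrite("pics/w4.png",im[:,:,::-1])
for v in(0,.9,2.86): print(v,projw(W(foot(v),.36),ci).round())
print("pivot",projw(W((-.015,-.116,.11),.36),ci).round(), "grip",projw(W((0,.115,.11),.36),ci).round())
delta(W((0,.115,.11),.36)+[0,0,.08],toolR(frameR(0),0))
```

```text
0 [[310. 282.]]
0.9 [[310. 163.]]
2.86 [[311. 100.]]
pivot [[311. 181.]] grip [[464. 190.]]
now [ 0.498  -0.07    0.3855] t 11.18 F [-0.5 -0.5 -0.5] w 0.0455
shift(tool) before turn [ 0.2303  0.1725 -0.0339] after turn [0.0347 0.1726 0.23  ] turn [1.600e-01 8.992e+01 8.000e-02] 89.9
```

View pics/w4.png

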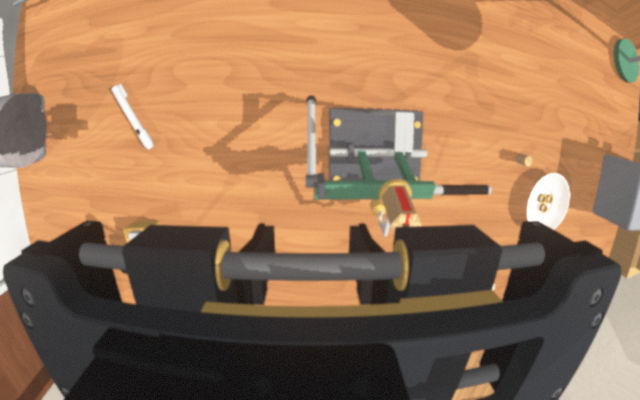

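The kickstand is down: its foot is at (311,100), exactly where 2.86 predicts. Next I'll turn the gripper for the bar.

Emit:
jog_arm([
  [[0,0,0],[0,-10,0],0.06],
  [[0,0,0],[0,-10,0],0.06],
  [[0,0,0],[0,-10,0],0.06],
  [[0,0,0],[0,-10,0],0.06],
  [[0,0,0],[0,-10,0],0.06],
  [[0,0,0],[0,-10,0],0.06],
  [[0,0,0],[0,-10,0],0.06],
  [[0,0,0],[0,-10,0],0.06],
  [[0,0,0],[0,-10,0],0.06],
  [[0,0,0],[0,0,0],0.06],
])

```text
time_s: 12.42
tcp_pos: [0.4981, -0.0701, 0.3856]
ee_rot: [[-0.998, 0.003, 0.062], [-0.062, -0.001, -0.998], [-0.002, -1.0, 0.001]]
wrist_force: [0.1, 0.4, -0.9]
gripper_width: 0.692
```

Run:
```python
from h import *
g=W((0,.128,.11),.36); print(g); delta(g+[0,0,.06],toolR(frameR(0),180)); print(sense()['joints'])
```

```text
[0.51685419 0.17474668 0.13294865]
now [ 0.4981 -0.0701  0.3856] t 12.43 F [ 0.1  0.4 -0.9] w 0.0602
shift(tool) before turn [-0.0333  0.1924 -0.2435] after turn [-0.0346  0.1926 -0.2432] turn [-0.08 -0.19 -0.14] 0.3
[ 10.56636613   5.63018125   1.41908211   0.09183698 -85.65732223
  -7.04197973]
```

Emit:
jog_arm([
  [[-0.01,0,-0.055],[0,0,0],0.07],
  [[-0.01,0,-0.055],[0,0,0],0.07],
  [[-0.01,0,-0.055],[0,0,0],0.07],
  [[-0.004,0,-0.055],[0,0,0],0.07],
  [[0,0,-0.023],[0,0,0],0.07],
  [[0,0.06,0],[0,0,0],0.07],
  [[0,0.06,0],[0,0,0],0.07],
  [[0,0.03,0],[0,0,0],0.07],
  [[0,0,0],[0,0,0],0.07],
  [[0,0,0],[0,0,0],0.07],
])

```text
time_s: 13.68
tcp_pos: [0.5187, 0.1747, 0.2384]
ee_rot: [[-0.998, 0.008, 0.063], [-0.063, -0.0, -0.998], [-0.008, -1.0, 0.001]]
wrist_force: [-0.1, 0.6, 0.2]
gripper_width: 0.805
```

Run:
```python
from h import *
g=W((0,.128,.11),.36); delta(g-[0,0,.019],toolR(frameR(0),180))
im=capture("wrist"); cv2.imwrite("pics/w5.png",im[:,:,::-1])
```

```text
now [0.5187 0.1747 0.2384] t 13.68 F [-0.1  0.6  0.2] w 0.07
shift(tool) before turn [ 0.0028  0.1244 -0.0002] after turn [ 1.800e-03  1.244e-01 -1.000e-04] turn [-0.04 -0.13 -0.44] 0.5
```

View pics/w5.png

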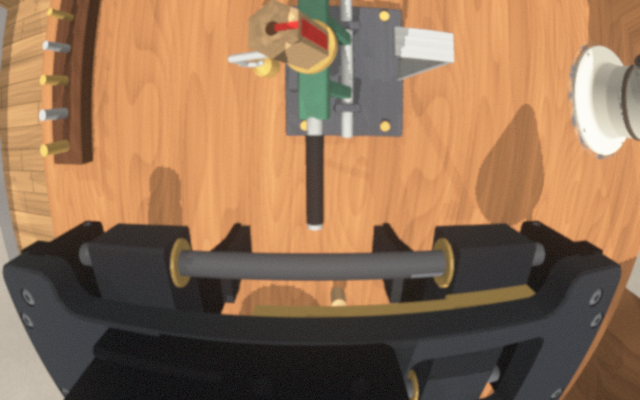

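Emit:
jog_arm([
  [[0.002,0.05,0],[0,0,0],0.07],
  [[0,0.05,0],[0,0,0],0.07],
  [[0,0.022,0],[0,0,0],0.07],
  [[0,0,0],[0,0,0],0.07],
  [[0,0,0],[0,0,0],0],
  [[0,0,0],[0,0,0],0],
  [[0,0,0],[0,0,0],0],
  [[0,0,0],[0,0,0],0],
  [[0,0,0],[0,0,0],0],
  [[0,0,0],[0,0,0],0],
])

```text
time_s: 14.98
tcp_pos: [0.5164, 0.1742, 0.1149]
ee_rot: [[-0.998, 0.005, 0.064], [-0.064, -0.001, -0.998], [-0.005, -1.0, 0.001]]
wrist_force: [-0.1, -0.4, 0.1]
gripper_width: 0.205
```

Emit:
jog_arm([
  [[0,0,0],[0,0,0],0],
  [[0,0,0],[0,0,0],0],
  [[0,0,0],[0,0,0],0],
  [[0,0,0],[0,0,0],0],
])

```text
time_s: 15.48
tcp_pos: [0.5169, 0.1743, 0.115]
ee_rot: [[-0.998, 0.006, 0.064], [-0.064, -0.001, -0.998], [-0.006, -1.0, 0.001]]
wrist_force: [3.3, -2.1, -1.4]
gripper_width: 0.175
```

Run:
```python
from h import *
s=sense()
for t in(.36,.3,.24,.18,.12,.06,0): print(t,(s['ee_rot'].T@(W((0,.128,.11),t)-W((0,.128,.11),.36))).round(4))
delta(W((0,.128,.11),.36)-[0,0,.019],toolR(frameR(0),180),s)
```

```text
0.36 [0. 0. 0.]
0.3 [ 0.0062 -0.0022  0.    ]
0.24 [ 0.0126 -0.004   0.    ]
0.18 [ 0.019  -0.0054  0.    ]
0.12 [ 0.0255 -0.0064  0.    ]
0.06 [ 0.0321 -0.0071  0.    ]
0 [ 0.0387 -0.0073  0.0001]
now [0.5169 0.1743 0.115 ] t 15.47 F [ 3.3 -2.1 -1.4] w 0.0152
shift(tool) before turn [ 0.      0.001  -0.0005] after turn [ 0.      0.001  -0.0005] turn [-0.06 -0.07 -0.36] 0.4
```

Gripped at about 15 mm on the 16 mm bar. Next I'll raise it along the arc.

Emit:
jog_arm([
  [[0.0062,-0.0022,0],[0,0,0],0],
  [[0.0064,-0.0018,0],[0,0,0],0],
  [[0.0064,-0.0014,0],[0,0,0],0],
  [[0.0065,-0.001,0],[0,0,0],0],
  [[0.0064,-0.0006,0],[0,0,0],0],
  [[0.004,-0.0002,0],[0,0,0],0],
  [[0,0,0],[0,0,0],0],
  [[0,0,0],[0,0,0],0],
])

```text
time_s: 16.48
tcp_pos: [0.4827, 0.1719, 0.124]
ee_rot: [[-0.998, 0.011, 0.065], [-0.065, -0.0, -0.998], [-0.011, -1.0, 0.001]]
wrist_force: [5.6, -4.6, 4.0]
gripper_width: 0.178
```

Emit:
jog_arm([
  [[0.002,0,0],[0,0,0],0],
  [[0.001,0,0],[0,0,0],0],
  [[0,0,0],[0,0,0],0],
  [[0,0,0],[0,0,0],0],
])

```text
time_s: 16.98
tcp_pos: [0.48, 0.1718, 0.1242]
ee_rot: [[-0.998, 0.011, 0.065], [-0.065, -0.0, -0.998], [-0.011, -1.0, 0.001]]
wrist_force: [6.4, -4.4, 3.5]
gripper_width: 0.176
```

Emit:
jog_arm([
  [[0.0015,0,0],[0,0,0],0],
  [[0,0,0],[0,0,0],0],
  [[0,0,0],[0,0,0],0],
])

```text
time_s: 17.35
tcp_pos: [0.4786, 0.1717, 0.1244]
ee_rot: [[-0.998, 0.011, 0.065], [-0.065, -0.0, -0.998], [-0.011, -1.0, 0.001]]
wrist_force: [5.3, -5.4, 4.7]
gripper_width: 0.173
```

Emit:
jog_arm([
  [[0.0015,0,0],[0,0,0],0],
  [[0,0,0],[0,0,0],0],
  [[0,0,0],[0,0,0],0],
])

```text
time_s: 17.73
tcp_pos: [0.4784, 0.1717, 0.1243]
ee_rot: [[-0.998, 0.014, 0.065], [-0.065, 0.0, -0.998], [-0.014, -1.0, 0.0]]
wrist_force: [9.6, -6.2, 1.5]
gripper_width: 0.172
```

Emit:
jog_arm([
  [[0.0015,0,0],[0,0,0],0],
  [[0,0,0],[0,0,0],0],
  [[0,0,0],[0,0,0],0],
])

```text
time_s: 18.1
tcp_pos: [0.4784, 0.1718, 0.1244]
ee_rot: [[-0.998, 0.017, 0.065], [-0.065, 0.001, -0.998], [-0.017, -1.0, 0.0]]
wrist_force: [15.0, -6.7, -1.3]
gripper_width: 0.174
```

The travel of 38.5 mm matches the expected 38.6 mm. The stop is firm: x no longer changes while the force rises to 15 N. One last look.

Run:
```python
from h import *
rs=lambda im,x0,y0,w,h:cv2.resize(im[y0:y0+h,x0:x0+w],(390,290),interpolation=cv2.INTER_CUBIC)
t=capture("top");s=capture("scene");w=capture("wrist"); print(sense()['wrist_force'],sense()['time_s'])
a=np.vstack([np.hstack([rs(t,245,165,130,97),rs(s,270,160,120,90)]),np.hstack([rs(w,180,0,280,208),rs(t,150,90,340,250)])])
cv2.imwrite("pics/f.png",a[:,:,::-1])
```

```text
[15.46461324 -8.66681894 -1.04569587] 18.25
```

View pics/f.png

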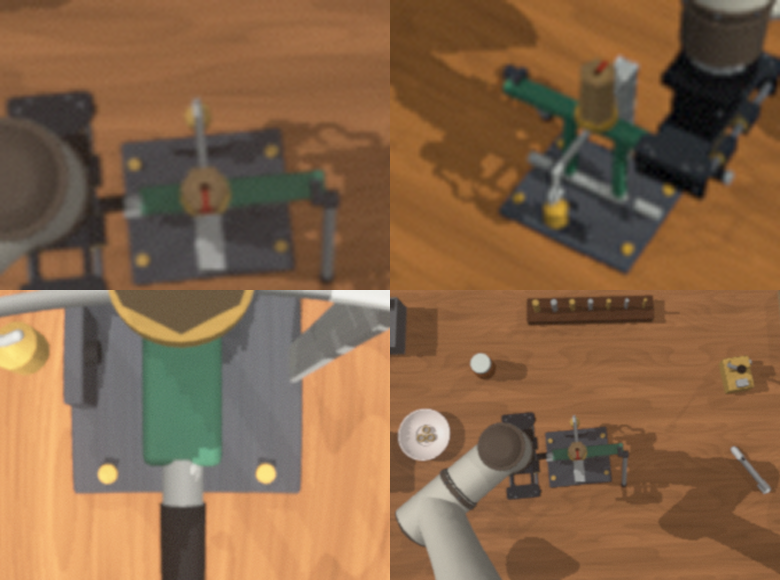

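The frame is upright, with the red dash pointing at the gauge at (205,205) and the kickstand down at (328,240). The whistle, jar, dish and crimper look undisturbed.

```bash
python3 -c "
from station import *
print(finish_job()); s=sense(); print(s['time_s'],s['tcp_pos'],s['wrist_force'])"
```

```text
the job is handed in; nothing more can be done
None
the job is handed in; nothing more can be done
```

I turned the blank, flipped the kickstand down and raised the frame upright, in that order. I handed the job in at about 18.3 s with the fingers still gripping the bar. No verdict came back.

- **Blank:** I turned it 49° with the fingers. The wrist picture afterwards put the marked face at about 0.018 rad from square, which is within what I can measure.
- **Kickstand:** I pushed it past top dead centre and it fell by itself. In the picture its foot was at the position predicted for 2.86 rad.
- **Frame:** The bar travelled 38.5 mm against 38.6 mm expected. It then stopped moving while the push force rose to about 15 N, which matches the upright stop.
- **Last pictures:** They show the red mark at the gauge. The whistle, jar, dish with its collars and crimper look undisturbed.
- **Not confirmed:** The gripper hid the loose plug in the last pictures, but the fingers stayed well above it. I did not measure the 3 mm gap at the gauge. The top and wrist cameras disagreed by about 3 mm in y, so I used values close to the wrist camera's, and the grasps fitted.

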